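# Hang the S-hook in the paddle board's hole

## Task

Take the steel S-hook from its little stand and hook it from the front through the hole in the handle of the paddle-shaped chopping board (not the wide rectangular one), so that its upper bend rests in the hole with the lip behind the board. Let go, so that the hook hangs there by itself, ready for hanging the board up.

Things in the scene. Friction and masses are not known exactly. Their poses are not given: they have to be found in the camera images.
- s_hook: Loose 80 g S-hook of steel strip 14 mm wide (y), 4 mm thick. Origin: on the upright shank, 6 mm under the upper run's centreline; grip here across the 14 mm (along y), fingers may also cover the run. x: level, towards the lip, at the start away from the robot; z up. Upper run: from the shank to x=+50 mm, underside z=+4, top z=+8. Shank down to z=-64; lower bend turns back to x=-36 mm.
- hook_lip (a point): End of the lip that turns down from the far end of the upper run: x=+50, y=0, z=-6 mm in the hook's frame. At the start the hook hangs upright on a fixed stand: the run on a level 8 mm bar along y, 28 mm beyond the shank (uprights 50 mm to each side, nothing above the bar), the shank leaning on a lower bar 58 mm below its origin. Lift 20 mm or more to free the lip, then draw back.
- paddle_hole (a point): Centre of the hole, 44 wide x 36 mm high, in the 72 mm neck of the paddle board (body 124 mm wide, round shoulders, 12 mm thick), fixed on a stand, top leaning back 12 degrees. x: level, front to back; y: level, left along the board; z: up. Front lower edge of hole at x=-10, z=-16 mm; back lower edge at x=+2, z=-19 mm; board's top 27 mm above this point, 5 mm behind it.
- wide_hole (a point): Centre of the like hole (44 x 36 mm) in the other board, a rectangle 180 mm wide all the way up, of the same wood, thickness, lean and height: not to be used. Axes as for paddle_hole. The two boards stand about 25 cm apart, either way round; their tops are about 215 mm above the worktop.
There are look-alikes about, which are no part of the job. There is more than one size of the s_hook; the one meant has the size given above.

How it is judged:
At the end, for the whole second after the job is handed in: The S-hook hangs still in the paddle board's hole, within 34 degrees of upright: lip end at least 3 mm behind the hole's centre and 45 mm below to 2 mm above it, shank at least 10 mm in front, lip and shank within 30 and 35 mm sideways of it (x of hook_lip in the frame of paddle_hole above 0.003 m and x of s_hook in the frame of paddle_hole below -0.01 m and y of hook_lip in the frame of paddle_hole between -0.03 and 0.03 m and y of s_hook in the frame of paddle_hole between -0.035 and 0.035 m and z of hook_lip in the frame of paddle_hole between -0.045 and 0.002 m and angle between s_hook's own z axis and vertical below 0.6 rad and linear speed of s_hook below 0.03 m/s); the robot touches nothing.
It also fails if it takes over 43 s, if anything falls off the work surface, if the arm or the gripper's body presses on something with over 40 N, if the wrist force passes 120 N, or if a joint passes its speed limit or range.

## Robot

A 6-joint arm with a two-finger parallel gripper is mounted at the origin on a cart in front of the work surface, level with it; the furniture and walls round the work are solid. World frame = base frame: x ahead of the robot, y to its left, z up, the work surface at z = 0. Lengths are in m, angles in rad, forces in N, time in s.
With the tool pointing down it reaches from about 0.3 to 0.775 m from the base axis. Payload 14.6 kg.
Tool frame: the origin (TCP) lies at the very end of the fingers, on their centre line; the grasp point (between the pads) lies 19 mm behind it; z points along the fingers, y is the line along which they close (so a half turn about z gives the same grasp; the last joint's range is limited). The gripper opens to 94 mm and grips with 3 to 60 N. Pads are 16 mm wide; open, the fingers measure 119 mm over their backs; the gripper's body (75 mm by 177 mm) begins 78 mm behind the grasp point.
Start: joints at [-1.343, 0.3, 1.521, -0, 1.321, -0.067], TCP at [0.16, -0.526, 0.205] pointing down, gripper open.
Joint ranges: [-3.03, 3.03], [-0.79, 2.21], [0.23, 2.52], [-1.04, 4.18], [0, 3.07], [-2.55, 2.55]. Speed limits (rad/s): [2.22, 2.22, 2.57, 3.14, 3.14, 3.14].

## Interface

Orientations are given as [roll, pitch, yaw] about the fixed x, y, z axes, in that order (R = Rz(yaw) Ry(pitch) Rx(roll)).
In Python, from station import * gives the robot as it stands.
- The arm moves only by the tool jog_arm, never from a script. Its argument "rows" is a list of rows, each a list of 3 entries, a list of its own where there are three numbers: the shift along the tool's x, y, z in m, then the turn about the tool's z in degrees, then the finger opening in m, from 0 to 0.094. A call has 1 to 12 rows; each row shifts and turns the commanded pose from where the row before left it, along the tool's axes as they then stand; what a row does not reach is not made up. A row lasts 1/12 s, in which the tool goes at most 41.7 mm and 7.16 degrees, less where a joint would pass 70% of its speed; a pose out of reach is approached as far as the arm can. A call is refused whole if a number of a shift passes 0.0417 or a number of a turn 7.16, either way. A call with a gripper value outside its range is refused whole. The fingers move at their own pace and stop on an object; "squeeze" is the grip in N (left out, the last holds). Time passes only in rows, so rows that do not move let the fingers close. It gives the time, the measured TCP pose, the force, the opening and the grip force at its end, in the units of the state.
- get_obs(): the state, without advancing time (a new reading comes with each control period).
- camera(name): name is "scene" or "top" or "wrist"; returns a dict with "image" (420x560x3 uint8, red, green, blue), "range_z" (420x560 float32, m along the optical axis (not along the pixel's ray), 0 where there is no reading), "K" (3x3 intrinsics, pixels), "k1" (the pictures are not rectified: a ray, as slopes to the right and down, at radius r is drawn at 1 + k1 r^2 times it, then the intrinsics apply), "world_from_camera" (4x4, takes a point from camera to world coordinates); the wrist camera has in their place "T_tool_cam" (4x4, takes a point from camera to tool coordinates, whose origin is the TCP and whose axes are the flange's). Camera axes: x right, y up, looking along -z (the intrinsics and any distortion apply to the point x, -y, -z); pixel columns grow to the right and rows downward; lengths in m; the calibration is good to about 2 mm. A picture is of the moment at which its call begins: read the wrist's pose just before it.
- hand_in(): hands the job in; it is judged then, once.
Trained networks look in a picture, given as the dict that the camera call returned (one of the last four; its "shot" number tells which), for a name from the list of things; names that differ only in an ending like _2 or _b are one class to them, and where a whole thing is asked for, a point or a joint stands for the part that bears it (a point fixed in the world has none). Each returns a list of dicts, best first, with "p" (0 to 1); they miss things now and then, are a little off and sometimes report something else, mostly with a low value. They report only what shows in the picture. A call takes as long as a camera call. They do not tell look-alikes from the thing itself.
- search_frame(label, picture): "at" ([column, row] as shares, 0 to 1, of the picture: columns of its width, rows of its height, amid what is visible of it).
- spot_point(label, picture): "at" ([column, row] as shares, 0 to 1, of the picture: columns of its width, rows of its height: a listed point, or the origin of a listed thing).
The state is a dict: "time_s": time; "qpos": joint angles; "joint_vel": joint speeds; "tau": joint torques, N m; "ee_pos": TCP position; "eef_rot": TCP orientation; "force": force on the tool from outside, world axes, zero at the start; "moment": the same for the moment, N m; "grip_width": finger opening in m; "grip_force": force on a finger pad.
Only numpy, scipy, OpenCV 4.12 (cv2) and the standard library are available. Lean on these libraries where they do the work, as an engineer would, in place of code of your own. Each camera call takes 0.05 s, during which the arm holds its last target. There are 200 camera calls.

## Working session

There is one attempt and no reset: what is moved stays moved. The work goes in short steps, Python scripts to look and compute and a tool call to move; the robot and the scene stay as the last step left them, time stands still between calls to the robot, and variables do not carry over. Pictures are saved under pics/ and viewed, at most 10 in all, crops included, and the job is handed in when it is done.

Besides the shell and the picture viewer there is one more tool, called after "Request:" as name(argument=value, ...) on one line, values as JSON. jog_arm: Moves the arm, as the interface text tells. Its arguments: {"type":"object","properties":{"rows":{"type":"array","items":{"type":"array"}},"squeeze":{"type":"number"}},"required":["rows"]}

```bash
mkdir -p pics
cat > h.py <<'E'
from station import *
import numpy as np, cv2
from scipy.spatial.transform import Rotation as R
def T_of(c,obs=None):
    if "world_from_camera" in c: return np.array(c["world_from_camera"])
    T=np.eye(4);T[:3,:3]=R.from_euler('xyz',obs["eef_rot"]).as_matrix();T[:3,3]=obs["ee_pos"]
    return T@np.array(c["T_tool_cam"])
def cloud(c,obs=None):
    h,w=c["range_z"].shape;K=np.array(c["K"])
    u,v=np.meshgrid(np.arange(w),np.arange(h))
    p=np.stack([u,v],-1).reshape(-1,1,2).astype(float)
    s=cv2.undistortPoints(p,K,np.array([c["k1"],0,0,0.]))[:,0]
    z=c["range_z"].reshape(-1)
    P=np.stack([s[:,0]*z,-s[:,1]*z,-z],1)
    T=T_of(c,obs)
    W=P@T[:3,:3].T+T[:3,3]; W[z==0]=np.nan
    return W.reshape(h,w,3)
def save(im,n): cv2.imwrite("pics/"+n,cv2.cvtColor(im,cv2.COLOR_RGB2BGR))
E
python3 - <<'E'
from h import *
ims=[]
for n in ("scene","top"):
    c=camera(n);W=cloud(c);np.savez(f"{n}.npz",W=W,im=c["image"],K=c["K"],k1=c["k1"],T=c["world_from_camera"])
    save(c["image"],n+".png")
    print(n,np.round(c["world_from_camera"],2).tolist())
    for l in ("s_hook","paddle_hole","wide_hole","hook_lip"):
        for d in spot_point(l,c)[:5]:
            x,y=int(d["at"][0]*560),int(d["at"][1]*420)
            print(l,round(d["p"],2),x,y,np.round(np.nanmedian(W[y-1:y+2,x-1:x+2].reshape(-1,3),0),3))
E
```

```text
scene [[0.83, 0.34, -0.43, 0.14], [-0.55, 0.53, -0.64, -0.58], [0.01, 0.78, 0.63, 0.71], [0.0, 0.0, 0.0, 1.0]]
s_hook 0.84 362 328 [ 0.472 -0.294  0.145]
s_hook 0.55 308 313 [ 0.487 -0.135  0.003]
paddle_hole 0.56 260 130 [0.782 0.557 0.019]
wide_hole 0.69 316 174 [0.802 0.27  0.001]
wide_hole 0.27 264 136 [0.745 0.468 0.049]
hook_lip 0.76 304 328 [ 0.46  -0.16   0.001]
hook_lip 0.6 264 134 [0.746 0.471 0.055]
hook_lip 0.56 391 322 [ 0.509 -0.317  0.159]
top [[-0.02, 0.99, -0.16, 0.33], [-1.0, -0.02, -0.02, -0.0], [-0.02, 0.16, 0.99, 1.29], [0.0, 0.0, 0.0, 1.0]]
s_hook 0.8 414 222 [ 0.475 -0.305  0.159]
s_hook 0.49 343 221 [ 0.501 -0.146 -0.   ]
paddle_hole 0.98 183 160 [0.631 0.262 0.215]
wide_hole 0.81 272 165 [0.669 0.052 0.002]
hook_lip 0.48 418 203 [ 0.549 -0.361  0.001]
hook_lip 0.44 348 237 [ 0.455 -0.159 -0.001]
```

View pics/scene.png

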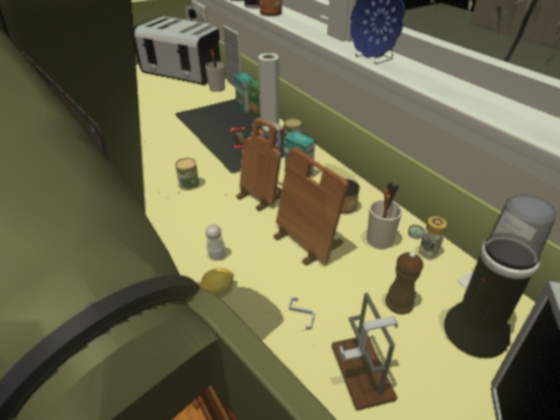

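View pics/top.png

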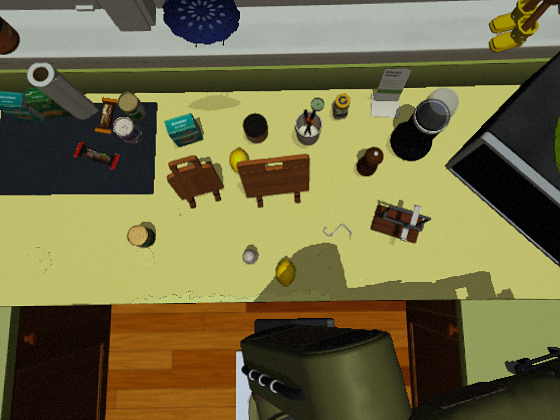

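Run:
```python
from h import *
o=get_obs();print(o["time_s"],np.round(o["ee_pos"],4),np.round(o["eef_rot"],3),o["grip_width"])
s=np.load("scene.npz");t=np.load("top.npz")
a=cv2.resize(s["im"][270:410,310:430],None,fx=4,fy=4,interpolation=2)[:560]
b=cv2.resize(t["im"][190:260,320:440],None,fx=4,fy=4,interpolation=2)
c=cv2.resize(t["im"][140:215,160:320],None,fx=2,fy=2,interpolation=2)
f=np.zeros((560,800,3),np.uint8);f[:,:480]=a
f[:280,480:800]=b[:,160:480];f[300:450,480:800]=c
save(f,"crop1.png")
W=t["W"]
# hook run seen from above
for nm,W in(("top",t["W"]),("scene",s["W"])):
  m=(abs(W[...,0]-.49)<.08)&(abs(W[...,1]+.32)<.07)&(W[...,2]>.13)
  im=(s if nm=="scene" else t)["im"]
  br=m&(im.min(-1)>110); p=W[br]; print(nm,"bright",len(p))
  rr,cc=np.where(br)
  for q,r_,c_ in list(zip(p,rr,cc))[::max(1,len(p)//30)]: print(c_,r_,np.round(q,3),im[r_,c_])
  # boards
  for k,yr in(("paddle",(.15,.36)),("wide",(-.1,.14))):
    m=(W[...,0]>.5)&(W[...,0]<.72)&(W[...,1]>yr[0])&(W[...,1]<yr[1])&(W[...,2]>.205)&(W[...,2]<.235)
    p=W[m];
    if len(p)>3:
      print(nm,k,len(p),p.mean(0).round(4),p.min(0).round(3),p.max(0).round(3),"line",np.polyfit(p[:,1],p[:,0],1).round(3))
```

```text
0.5 [ 0.1598 -0.5263  0.2054] [-3.142  0.     0.295] 0.09430538536851657
top bright 117
416 205 [ 0.519 -0.314  0.153] [133 135 137]
417 206 [ 0.516 -0.316  0.155] [137 137 137]
415 207 [ 0.513 -0.31   0.157] [161 160 160]
418 207 [ 0.512 -0.317  0.159] [173 176 172]
415 208 [ 0.511 -0.311  0.153] [179 181 178]
418 208 [ 0.511 -0.318  0.155] [170 170 167]
414 209 [ 0.508 -0.307  0.157] [129 129 124]
417 209 [ 0.507 -0.313  0.163] [177 176 170]
420 209 [ 0.508 -0.323  0.153] [186 188 144]
416 210 [ 0.505 -0.312  0.157] [174 176 172]
419 210 [ 0.505 -0.319  0.159] [172 173 162]
416 211 [ 0.502 -0.311  0.16 ] [174 177 171]
419 211 [ 0.502 -0.318  0.161] [179 183 161]
416 212 [ 0.5   -0.311  0.16 ] [176 176 170]
419 212 [ 0.5   -0.319  0.157] [184 184 137]
415 213 [ 0.498 -0.309  0.156] [177 181 174]
418 213 [ 0.498 -0.317  0.154] [170 172 159]
415 214 [ 0.495 -0.309  0.157] [174 178 172]
418 214 [ 0.495 -0.316  0.157] [158 156 153]
415 215 [ 0.492 -0.307  0.163] [173 179 171]
418 215 [ 0.492 -0.316  0.158] [135 137 133]
414 216 [ 0.49  -0.306  0.158] [175 176 172]
417 216 [ 0.489 -0.312
[... 1856 characters left out ...]
2]
383 324 [ 0.497 -0.312  0.158] [174 174 163]
393 324 [ 0.511 -0.319  0.156] [143 142 119]
370 325 [ 0.479 -0.302  0.158] [182 183 171]
380 325 [ 0.491 -0.311  0.159] [170 170 159]
390 325 [ 0.507 -0.317  0.154] [158 156 120]
374 326 [ 0.482 -0.308  0.159] [173 173 162]
386 326 [ 0.5   -0.316  0.156] [146 144 112]
372 327 [ 0.478 -0.308  0.159] [168 168 157]
365 328 [ 0.471 -0.301  0.154] [149 148 138]
375 328 [ 0.482 -0.31   0.156] [152 149 121]
372 329 [ 0.477 -0.309  0.157] [160 156 120]
scene paddle 134 [0.6301 0.2639 0.2125] [0.615 0.23  0.205] [0.647 0.302 0.219] line [-0.303  0.71 ]
scene wide 453 [0.6271 0.0347 0.2119] [ 0.613 -0.045  0.205] [0.644 0.132 0.217] line [-0.102  0.631]
```

View pics/crop1.png

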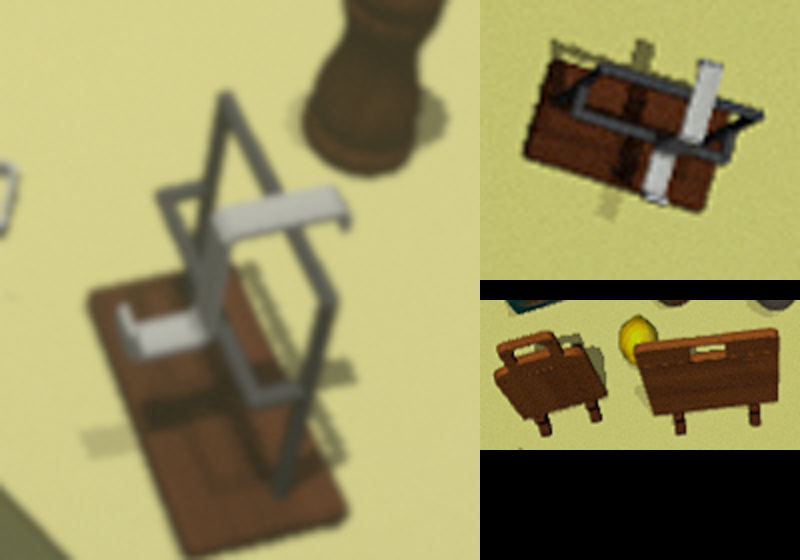

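The hanging hook (scene ≈(362,328), 14 mm wide strip, ~50 mm run, on the stand) fits the description. The thin small one lying on the table at scene (302,312) is the look-alike. The paddle board is the narrow-necked one on the left (top view (183,165)); the wide rectangle is at (275,175).

Run:
```python
from h import *
s=np.load("scene.npz");t=np.load("top.npz")
for nm,d in(("top",t),("scene",s)):
  W=d["W"];im=d["im"]
  m=(abs(W[...,0]-.495)<.035)&(W[...,1]>-.335)&(W[...,1]<-.285)&(W[...,2]>.148)&(im.min(-1)>100)
  p=W[m];r=cv2.minAreaRect(p[:,:2].astype(np.float32));print(nm,np.round(r[0],4),np.round(r[1],4),r[2])
  c=p[:,:2].mean(0);u=np.linalg.svd(p[:,:2]-c)[2][0];u*=np.sign(u[0]);k=(p[:,:2]-c)@u
  print("yaw",np.arctan2(u[1],u[0]),"near end",c+u*np.percentile(k,1),"far",c+u*np.percentile(k,99),np.median(p[:,2]))
  m=(W[...,0]>.5)&(W[...,0]<.72)&(W[...,1]>.15)&(W[...,1]<.36)&(W[...,2]>.208)&(W[...,2]<.235)
  p=W[m].astype(np.float32);print("board",cv2.minAreaRect(p[:,:2]))
```

```text
top [ 0.493  -0.3092] [0.0148 0.0518] 68.73095703125
yaw -0.3474991009387927 near end [ 0.46864241 -0.30033028] far [ 0.51724871 -0.31793533] 0.15761744163965985Traceback (most recent call last):
  File "<stdin>", line 10, in <module>
cv2.error: OpenCV(4.12.0) /io/opencv/modules/imgproc/src/convhull.cpp:143: error: (-215:Assertion failed) total >= 0 && (depth == CV_32F || depth == CV_32S) in function 'convexHull'
```

Request:
jog_arm(rows=[[[0.03,0,0],6.5,0.05],[[0.03,0,0],6.5,0.05],[[0.03,0,0],6.5,0.05],[[0.03,0,0],6.5,0.05],[[0.03,0,-0.005],6.5,0.05]], squeeze=30)

```text
time_s: 0.92
ee_pos: [0.3089, -0.5154, 0.2099]
eef_rot: [-3.141, 0.001, -0.278]
force: [-0.8, -0.7, 0.2]
grip_width: 0.0642
grip_force: 0.0
```

Request:
jog_arm(rows=[[[0,0,0],4.5,0.05],[[0.0055,-0.0348,0],0,0.05],[[0.0055,-0.0348,0],0,0.05],[[0.0055,-0.0348,0],0,0.05],[[0.0055,-0.0348,0],0,0.05],[[0.0055,-0.0348,0],0,0.05],[[0.0055,-0.0348,0],0,0.05],[[0.0055,-0.0348,0],0,0.05],[[0,0,0],0,0.05]])

```text
time_s: 1.67
ee_pos: [0.4296, -0.2965, 0.2107]
eef_rot: [-3.141, -0.0, -0.347]
force: [0.7, -0.4, 0.4]
grip_width: 0.0497
grip_force: 0.0
```

Run:
```python
from h import *
o=get_obs();c=camera("wrist");W=cloud(c,o);np.savez("w1.npz",W=W,im=c["image"]);save(c["image"],"w1.png")
print(o["time_s"],np.round(o["ee_pos"],4),np.round(o["eef_rot"],4),o["grip_width"],np.round(c["T_tool_cam"],3).tolist())
for l in("s_hook","hook_lip"):
  for d in spot_point(l,c)[:3]: print(l,d["p"],d["at"][0]*560,d["at"][1]*420)
im=c["image"]
m=(abs(W[...,0]-.495)<.05)&(W[...,1]>-.34)&(W[...,1]<-.28)&(W[...,2]>.146)&(W[...,2]<.17)&(im.min(-1)>90)
p=W[m].astype(np.float32);print(len(p))
if len(p)>5:
  print(cv2.minAreaRect(p[:,:2]),np.median(p[:,2]))
  q=p[:,:2];cc=q.mean(0);u=np.linalg.svd(q-cc,full_matrices=False)[2][0];u*=np.sign(u[0]);k=(q-cc)@u
  print(np.arctan2(u[1],u[0]),cc+u*np.percentile(k,1),cc+u*np.percentile(k,99))
```

```text
1.6667 [ 0.4296 -0.2965  0.2107] [-3.1408e+00 -5.0000e-04 -3.4700e-01] 0.04966579776812409 [[0.0, 0.97, 0.242, 0.07], [1.0, -0.0, 0.0, -0.001], [0.0, 0.242, -0.97, -0.179], [0.0, 0.0, 0.0, 1.0]]
s_hook 0.74 140.22400000000002 184.716
s_hook 0.62 261.408 169.092
hook_lip 0.96 261.296 100.38
hook_lip 0.73 168.224 201.684
1376Traceback (most recent call last):
  File "<stdin>", line 10, in <module>
cv2.error: OpenCV(4.12.0) /io/opencv/modules/imgproc/src/convhull.cpp:143: error: (-215:Assertion failed) total >= 0 && (depth == CV_32F || depth == CV_32S) in function 'convexHull'
```

View pics/w1.png

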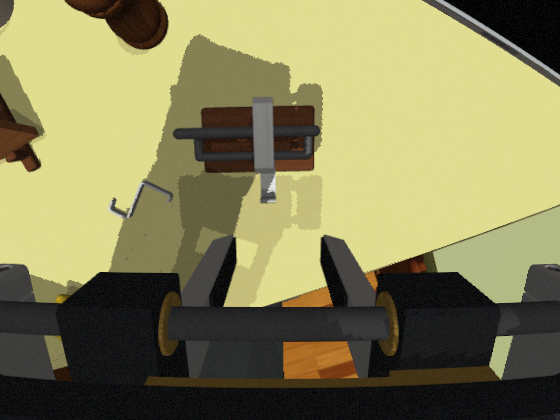

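Wrist view: the hook's run lies at columns 253–273, rows 97–168, nearly parallel to the tool's x. The finger centre is about column 279.

Run:
```python
from h import *
d=np.load("w1.npz");W=d["W"];im=d["im"];s=np.load("top.npz")
m=(abs(W[...,0]-.495)<.05)&(W[...,1]>-.34)&(W[...,1]<-.28)&(W[...,2]>.148)&(W[...,2]<.17)&(im.min(-1)>90)
p=W[m]
def st(q):
  q=np.ascontiguousarray(q,dtype=np.float32)
  cc=q.mean(0);u=np.linalg.svd(q-cc,full_matrices=False)[2][0];u*=np.sign(u[0]);k=(q-cc)@u
  print(cv2.minAreaRect(q.reshape(-1,1,2)),np.arctan2(u[1],u[0]),cc+u*np.percentile(k,.5),cc+u*np.percentile(k,99.5))
st(p[:,:2]);print(np.percentile(p[:,2],[5,50,95]))
for n in("top","scene"):
  W=np.load(n+".npz")["W"];m=(W[...,0]>.5)&(W[...,0]<.72)&(W[...,1]>.15)&(W[...,1]<.36)&(W[...,2]>.209)&(W[...,2]<.235)
  st(W[m][:,:2])
```

```text
((0.4941736161708832, -0.30738016963005066), (0.01419536117464304, 0.053883157670497894), 70.84920501708984) -0.33473507 [ 0.47096726 -0.29964417] [ 0.518911   -0.31632018]
[0.15606014 0.15773343 0.15892042]
((0.6287662386894226, 0.26544803380966187), (0.013581085950136185, 0.06952349841594696), 14.281569480895996) -1.3074849 [0.6195159  0.29845327] [0.63727003 0.23259246]
((0.6314131617546082, 0.2671963572502136), (0.016934530809521675, 0.071559838950634), 14.352372169494629) -1.2783955 [0.6196589  0.30030414] [0.63999045 0.232764  ]
```

Request:
jog_arm(rows=[[[0.0193,-0.0055,0],-0.7,0.05],[[0.0193,-0.0055,0],0,0.05],[[0,0,0.026],0,0.05],[[0,0,0.026],0,0.05],[[0,0,0.025],0,0.05],[[0,0,0],0,0.05],[[0,0,0],0,0.005],[[0,0,0],0,0.005],[[0,0,0],0,0.005],[[0,0,0],0,0.005],[[0,0,0],0,0.005],[[0,0,0],0,0.005]], squeeze=30)

```text
time_s: 2.82
ee_pos: [0.4676, -0.3035, 0.1341]
eef_rot: [3.141, -0.001, -0.339]
force: [-0.4, -0.4, 0.0]
grip_width: 0.0139
grip_force: 29.9
```

Run:
```python
from h import *
o=get_obs();print(np.round(o["ee_pos"],4),np.round(o["eef_rot"],4),o["grip_width"],o["grip_force"],o["force"])
```

```text
[ 0.4676 -0.3035  0.1341] [ 3.1413e+00 -9.0000e-04 -3.3870e-01] 0.013892733608022007 29.932507145449563 [-0.41584611 -0.39047547  0.02293442]
```

Request:
jog_arm(rows=[[[0,0,-0.01],0,0.005],[[0,0,-0.02],0,0.005],[[0,0,-0.03],0,0.005],[[0,0,-0.036],0,0.005],[[-0.02,0,0],0,0.005],[[-0.03,0,0],0,0.005],[[-0.025,0,0],0,0.005],[[0,0,0],-6.8,0.005],[[0,0,0],-6.8,0.005],[[0,0,0],-6.8,0.005],[[0,0,0],-6.8,0.005],[[0,0,0],-6.8,0.005]])

```text
time_s: 3.82
ee_pos: [0.3967, -0.2784, 0.2304]
eef_rot: [3.141, -0.0, 0.261]
force: [-0.3, -0.1, -1.3]
grip_width: 0.0134
grip_force: 29.8
```

Request:
jog_arm(rows=[[[0.01,-0.02,0],0,0.005],[[0.017,-0.034,0],0,0.005],[[0.017,-0.034,0],0,0.005],[[0.017,-0.034,0],0,0.005],[[0.017,-0.034,0],0,0.005],[[0.017,-0.034,0],0,0.005],[[0.017,-0.034,0],0,0.005],[[0.017,-0.034,0],0,0.005],[[0.017,-0.034,0],0,0.005],[[0.017,-0.034,0],0,0.005],[[0.017,-0.034,0],0,0.005],[[0.017,-0.034,0],0,0.005]])

```text
time_s: 4.82
ee_pos: [0.4881, 0.1545, 0.2305]
eef_rot: [3.142, -0.001, 0.255]
force: [0.4, -0.1, -0.9]
grip_width: 0.0132
grip_force: 29.8
```

Request:
jog_arm(rows=[[[0.017,-0.034,0],0,0.005],[[0.012,-0.025,0],0,0.005],[[0,-0.01,0],0,0.005],[[0,0,0],0,0.005],[[0,0,0],0,0.005]])

```text
time_s: 5.23
ee_pos: [0.4986, 0.2261, 0.2298]
eef_rot: [3.141, -0.0, 0.255]
force: [-0.5, 0.4, -0.6]
grip_width: 0.0136
grip_force: 29.8
```

Run:
```python
from h import *
o=get_obs();c=camera("wrist");W=cloud(c,o);np.savez("w2.npz",W=W,im=c["image"],p=o["ee_pos"],r=o["eef_rot"]);save(c["image"],"w2.png")
print(o["time_s"],np.round(o["ee_pos"],4),np.round(o["eef_rot"],4),o["grip_width"],o["grip_force"])
for l in("paddle_hole","s_hook","hook_lip"):
  for d in spot_point(l,c)[:3]: print(l,round(d["p"],2),d["at"][0]*560,d["at"][1]*420)
```

```text
5.2333 [0.4986 0.2261 0.2298] [ 3.1413 -0.      0.2554] 0.01358378617109235 29.80373966206116
paddle_hole 0.64 267.68 26.712000000000003
s_hook 0.72 525.8960000000001 255.99
s_hook 0.71 276.528 256.788
hook_lip 0.79 262.192 162.12
```

View pics/w2.png

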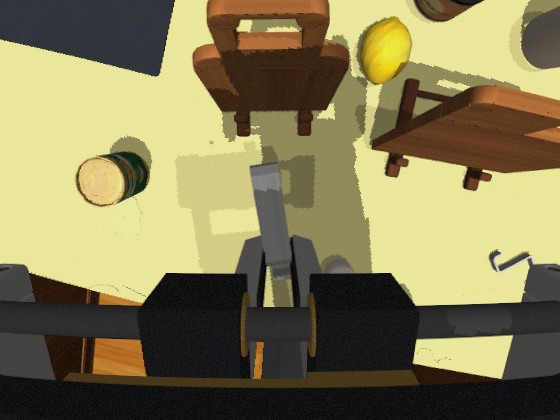

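Wrist view: the hook is held with its run from (280,262) to (264,168), turned a little left. The paddle's neck spans columns 208–328 at the top, with its hole around (268,28).

Run:
```python
from h import *
d=np.load("w2.npz");W=d["W"];im=d["im"].astype(int);o=d["p"]
def st(q):
  q=np.ascontiguousarray(q,dtype=np.float32)
  cc=q.mean(0);u=np.linalg.svd(q-cc,full_matrices=False)[2][0];u*=np.sign(u[0]);k=(q-cc)@u
  print(cv2.minAreaRect(q.reshape(-1,1,2)),np.arctan2(u[1],u[0]),cc+u*np.percentile(k,1),cc+u*np.percentile(k,99))
m=np.zeros(W.shape[:2],bool);m[160:262,245:295]=1
m&=(W[...,2]>.225)&(W[...,2]<.28)&(np.ptp(im,axis=-1)<25)
rr,cc=np.where(m)
for a in range(160,262,8):
  k=(rr>=a)&(rr<a+8)
  if k.sum(): q=W[rr[k],cc[k]]; print(a,k.sum(),np.round(np.median(q,0),4),cc[k].min(),cc[k].max())
b=m.copy();b[236:]=0;st(W[b][:,:2])
# board
t=(W[...,2]>.205)&(W[...,2]<.23)&(W[...,0]>.56)&(W[...,1]<.36)&(W[...,1]>.18);print(t.sum())
if t.sum()>10: st(W[t][:,:2]);print(np.median(W[t][:,2]))
f=(W[...,2]>.03)&(W[...,2]<.20)&(W[...,0]>.52)&(W[...,0]<.66)&(W[...,1]>.19)&(W[...,1]<.35)&(im[...,0]-im[...,2]>40)
q=W[f]
for _ in range(4):
  c=q.mean(0);n=np.linalg.svd(q-c,full_matrices=False)[2][2];n*=np.sign(n[0]);e=(q-c)@n
  q=q[abs(e)<max(.003,2*e.std()*.5)]
print("plane",len(q),n,"yaw",np.arctan2(n[1],n[0]),"lean",np.degrees(np.arcsin(-n[2])),"c",c)
```

```text
160 112 [0.5476 0.2455 0.2498] 250 277
168 223 [0.5447 0.246  0.2527] 250 278
176 226 [0.5412 0.2446 0.2539] 251 279
184 224 [0.5375 0.2429 0.2539] 252 281
192 223 [0.5339 0.2413 0.2538] 254 282
200 222 [0.5301 0.2397 0.2537] 255 283
208 217 [0.5262 0.238  0.2536] 257 284
216 215 [0.5223 0.2364 0.2536] 258 285
224 215 [0.5185 0.2346 0.2536] 260 287
232 266 [0.514  0.2336 0.2534] 249 294
240 397 [0.5088 0.2344 0.2528] 245 294
248 399 [0.5054 0.2333 0.2538] 245 294
256 297 [0.5038 0.2323 0.2545] 245 294
((0.526893675327301, 0.23796218633651733), (0.04591914266347885, 0.015670599415898323), 27.74264907836914) 0.42463326 [0.5148045  0.23268586] [0.54730207 0.24737938]
2646
((0.6290873885154724, 0.26709824800491333), (0.012903252616524696, 0.07124535739421844), 15.139036178588867) -1.3115233 [0.61906046 0.30008557] [0.63672155 0.23350106]
0.21403542046935417
plane 3616 [ 0.94114136  0.26065182 -0.21520588] yaw 0.2701808866761421 lean 12.42760606868426 c [0.60682532 0.27435083 0.13768151]
```

Request:
jog_arm(rows=[[[0,0,0],4.75,0.005],[[0,0,0],4.75,0.005],[[0.0188,-0.006,0],0,0.005],[[0.0188,-0.006,0],0,0.005],[[0,0,0.02],0,0.005],[[0,0,0.02],0,0.005],[[0,0,0.02],0,0.005],[[0,0,0],0,0.005],[[0,0,0],0,0.005],[[0,0,0],0,0.005]])

```text
time_s: 6.27
ee_pos: [0.5358, 0.2415, 0.171]
eef_rot: [-3.141, -0.002, 0.088]
force: [0.5, 0.4, -0.7]
grip_width: 0.0136
grip_force: 29.8
```

```bash
cat > chk.py <<'E'
from h import *
import sys
o=get_obs();c=camera("wrist");W=cloud(c,o);im=c["image"].astype(int);save(c["image"],sys.argv[1])
print(o["time_s"],np.round(o["ee_pos"],4),np.round(o["eef_rot"],4),o["grip_width"],o["force"])
tz=o["ee_pos"][2]
def st(q):
  q=np.ascontiguousarray(q,dtype=np.float32)
  cc=q.mean(0);u=np.linalg.svd(q-cc,full_matrices=False)[2][0];u*=np.sign(u[0]);k=(q-cc)@u
  print(np.arctan2(u[1],u[0]),cc,cc+u*np.percentile(k,1),cc+u*np.percentile(k,99))
m=np.zeros(W.shape[:2],bool);m[150:236,235:310]=1
m&=(abs(W[...,2]-tz-.024)<.008)&(np.ptp(im,axis=-1)<25)
print("hook",m.sum());
if m.sum()>20: st(W[m][:,:2]);print(np.median(W[m][:,2]))
t=(W[...,2]>.207)&(W[...,2]<.23)&(W[...,0]>.58)&(W[...,1]<.33)&(W[...,1]>.2)&(im[...,0]-im[...,2]>40);print("board",t.sum())
if t.sum()>10: st(W[t][:,:2]);print(np.median(W[t][:,2]))
for l in("paddle_hole","hook_lip"):
  for d in spot_point(l,c)[:2]:print(l,round(d["p"],2),d["at"][0]*560,d["at"][1]*420)
E
python3 chk.py w3.png
```

```text
6.2667 [0.5358 0.2415 0.171 ] [-3.1412e+00 -1.7000e-03  8.8300e-02] 0.01364771516109165 [ 0.48831974  0.43508958 -0.7246382 ]
hook 1955
0.25466037 [0.57071817 0.25006384] [0.5525655  0.24533848] [0.58719003 0.25435168]
0.1948316615807468
board 5248
-1.3039672 [0.6304659 0.2667068] [0.6213811  0.29994228] [0.6391894  0.23479328]
0.214113283119855
paddle_hole 0.71 243.88 80.09400000000001
hook_lip 0.86 265.328 162.792
```

View pics/w3.png

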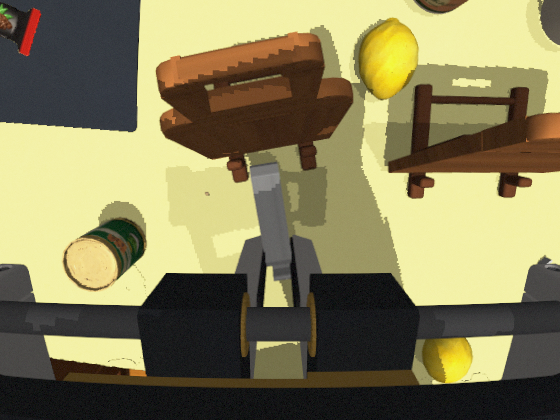

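Wrist view: the lip at (265,163) points straight at the hole (slot about (215–305, 85)). Yaw is within 1° and the sideways error about 1.5 mm, so I insert.

Request:
jog_arm(rows=[[[0.0101,-0.002,0],0,0.005],[[0.0101,-0.002,0],0,0.005],[[0.0101,-0.002,0],0,0.005],[[0.0101,-0.002,0],0,0.005],[[0.0101,-0.002,0],0,0.005],[[0.0101,-0.002,0],0,0.005],[[0,0,0],0,0.005],[[0,0,0],0,0.005]])

```text
time_s: 7.08
ee_pos: [0.5945, 0.2591, 0.1697]
eef_rot: [-3.142, -0.0, 0.089]
force: [0.1, 0.2, -1.4]
grip_width: 0.0137
grip_force: 29.8
```

```bash
python3 chk.py w4.png
```

```text
7.0833 [0.5945 0.2591 0.1697] [-3.1415e+00 -2.0000e-04  8.8800e-02] 0.013720605257467508 [ 0.05982178  0.23003499 -1.38967069]
hook 1243
0.25778767 [0.6310808  0.26823193] [0.6112026  0.26299095] [0.645891  0.2721367]
0.19336881411594303
board 4160
-1.2983006 [0.6312646 0.2672119] [0.62206775 0.30012295] [0.64020044 0.23523514]
0.21412866978625517
paddle_hole 0.98 269.808 203.78400000000002
hook_lip 0.75 261.18399999999997 168.084
```

View pics/w4.png

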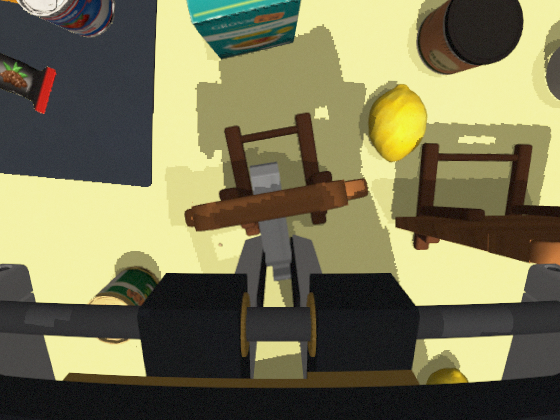

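The run passes through the hole: the lip shows behind the board at (262,168), the shank in front at (280,265), and there is no contact force. Lowering now.

Request:
jog_arm(rows=[[[0,0,0.005],0,0.005],[[0,0,0.005],0,0.005],[[0,0,0.005],0,0.005],[[0,0,0],0,0.005],[[0,0,0],0,0.005]])

```text
time_s: 7.65
ee_pos: [0.5943, 0.2591, 0.1539]
eef_rot: [3.141, 0.001, 0.089]
force: [0.5, -0.3, -0.7]
grip_width: 0.0135
grip_force: 29.8
```

Request:
jog_arm(rows=[[[0,0,0.0015],0,0.005],[[0,0,0],0,0.005],[[0,0,0.001],0,0.005],[[0,0,0],0,0.005],[[0,0,0],0,0.005]])

```text
time_s: 8.07
ee_pos: [0.5947, 0.2592, 0.1524]
eef_rot: [-3.141, -0.001, 0.089]
force: [-1.6, -0.5, 2.0]
grip_width: 0.0141
grip_force: 30.0
```

Light contact of about 3 N: the run rests on the lower edge. Releasing.

Request:
jog_arm(rows=[[[0,0,0],0,0.018],[[0,0,0],0,0.018],[[0,0,0],0,0.024],[[0,0,0],0,0.032],[[0,0,0],0,0.04],[[0,0,0],0,0.045],[[0,0,0],0,0.045]], squeeze=5)

```text
time_s: 8.65
ee_pos: [0.5945, 0.2591, 0.1519]
eef_rot: [3.142, 0.0, 0.089]
force: [0.3, -0.1, 0.3]
grip_width: 0.0441
grip_force: 0.0
```

```bash
python3 chk.py w5.png
```

```text
8.65 [0.5945 0.2591 0.1519] [3.1416e+00 1.0000e-04 8.8800e-02] 0.04409493011785956 [ 0.30228161 -0.11977354  0.27670869]
hook 1137
0.31600097 [0.63549364 0.26993328] [0.6113387  0.26203567] [0.6451381 0.2730866]
0.17824889366835764
board 5367
-1.3002108 [0.6315076  0.26713514] [0.6222832  0.30038935] [0.64033854 0.23529905]
0.21411190939201769
paddle_hole 0.55 268.91200000000003 214.284
hook_lip 0.97 260.62399999999997 165.984
```

View pics/w5.png

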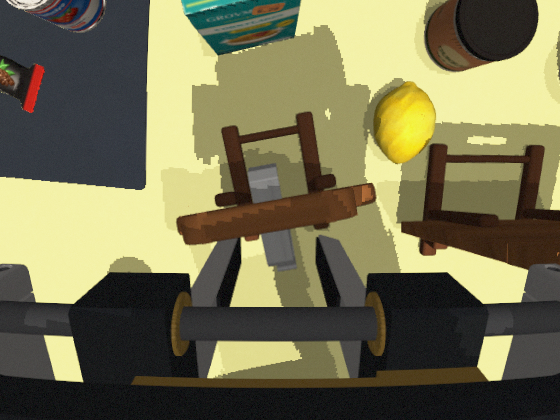

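The hook hangs free, with its lip behind the board at (261,166) and the shank at (283,265) centred between the open fingers. Backing straight off.

Request:
jog_arm(rows=[[[-0.01,0,0],0,0.045],[[-0.02,0,0],0,0.045],[[-0.03,0,0],0,0.045],[[-0.03,0,0],0,0.045],[[-0.03,0,0],0,0.045],[[0,0,-0.03],0,0.045],[[0,0,0],0,0.045],[[0,0,0],0,0.045],[[0,0,0],0,0.045],[[0,0,0],0,0.045]])

```text
time_s: 9.63
ee_pos: [0.4751, 0.2484, 0.1813]
eef_rot: [3.141, 0.001, 0.089]
force: [0.4, -0.3, 0.0]
grip_width: 0.0455
grip_force: 0.0
```

Run:
```python
from h import *
o=get_obs();print(o["time_s"],o["ee_pos"],o["force"])
f=[]
for n in("wrist","scene"):
  c=camera(n);im=c["image"];f.append(im)
  W=cloud(c,o)
  m=(abs(W[...,0]-.61)<.06)&(abs(W[...,1]-.265)<.04)&(W[...,2]>.08)&(W[...,2]<.2)&(np.ptp(im.astype(int),axis=-1)<25)
  print(n,m.sum(),np.nanmin(W[m],0) if m.sum() else"",np.nanmax(W[m],0) if m.sum() else "")
a=f[0];b=cv2.resize(f[1][110:220,220:360],(560,420),interpolation=2)
save(np.hstack([cv2.resize(a,(400,300)),cv2.resize(b,(400,300))]),"fin.png")
```

```text
9.6333 [0.47512525 0.24839776 0.18125367] [ 0.43292131 -0.30714636  0.01175114]
wrist 2243 [0.56427271 0.24514883 0.08165299] [0.61669363 0.27018501 0.17798537]
scene 290 [0.56509478 0.22939457 0.08816712] [0.64312799 0.29564527 0.19784902]
```

View pics/fin.png

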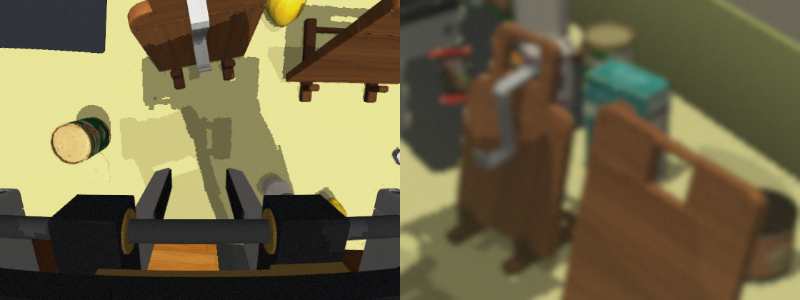

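The hook hangs in the paddle board's hole with its shank against the front (scene crop (510,110), wrist crop (200,35)). The gripper is clear.

```bash
python3 -c "
from station import *
print(hand_in())"
```

```text
the job is handed in; nothing more can be done
None
```

The S-hook now hangs by itself in the paddle board's handle hole, lip behind the board and gripper clear. I handed the job in at about 9.7 s; no verdict was returned.

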